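Rake the inspection torch over a watch movement

ROBOT

A 6-joint arm with a two-finger parallel gripper is mounted at the origin on a cart in front of the work surface, level with it; the furniture and walls round the work are solid. World frame = base frame: x ahead of the robot, y to its left, z up, the work surface at z = 0. Lengths are in m, angles in rad, forces in N, time in s.
With the tool pointing down it reaches from about 0.3 to 0.75 m from the base axis. Payload 8.5 kg.
Tool frame: the origin (TCP) lies on the front face of the gripper's body, between the roots of the fingers; the fingertips stand ahead of it and the grasp point (between the pads) lies 54 mm ahead of it (r.finger_overhang is the z of the fingertips in the tool frame, in m); z points along the fingers, y is the line along which they close (so a half turn about z gives the same grasp; the last joint's range is limited). The gripper opens to 85 mm and grips with 20 to 120 N. Pads are 22 mm wide; open, the fingers measure 114 mm over their backs; the gripper's body (76 mm by 85 mm) begins 54 mm behind the grasp point. The pads swing forward as they close: fully open they stand 13 mm farther back than shut.
Start: joints at [1.01, 0.381, 1.297, -0, 1.464, -0.215], TCP at [0.186, 0.517, 0.304] pointing down, gripper open.
Joint ranges: [-3.11, 3.11], [-0.89, 2.33], [0.22, 2.48], [-1.42, 4.56], [0.17, 2.85], [-2.88, 2.88]. Speed limits (rad/s): [2.39, 2.39, 3.14, 3.14, 3.14, 3.14].

INTERFACE

Orientations are given as [roll, pitch, yaw] about the fixed x, y, z axes, in that order (R = Rz(yaw) Ry(pitch) Rx(roll)).
In Python, from rig import r gives the robot as it stands.
- The arm moves only by the tool arm_command, never from a script. Its argument "commands" is a list of rows, each a list of 5 numbers: the closure, from -1 (fully open) to 1 (shut), then the shift along the world's x, y, z in mm, then the turn about the world's z in rad. A call has 1 to 10 rows; each row shifts and turns the commanded pose from where the row before left it; what a row does not reach is not made up. A row lasts 1/10 s, in which the tool goes at most 50 mm and 8.59 degrees, less where a joint would pass 70% of its speed; a pose out of reach is approached as far as the arm can. A call is refused whole if a number of a shift passes 50 or a number of a turn 0.15, either way. A call with a gripper value outside its range is refused whole. The fingers move at their own pace and stop on an object; "newtons" is the grip in N (left out, the last holds). Time passes only in rows, so rows that do not move let the fingers close. It gives the time, the measured TCP pose, the force, the opening and the grip force at its end, in the units of the state.
- r.get_state(): the state, without advancing time (a new reading comes with each control period).
- r.get_image(name): name is "side" or "top" or "wrist"; returns a dict with "image" (480x640x3 uint8, red, green, blue), "z_map" (480x640 float32, m along the optical axis (not along the pixel's ray), 0 where there is no reading), "fx", "fy", "cx", "cy" (pixels), "R" (3x3) and "t" (3): a world point X has camera coordinates R X + t. Camera axes: x right, y down, z forward; pixel columns grow to the right and rows downward; lengths in m; the calibration is good to about 2 mm. A picture is of the moment at which its call begins.
- r.sign_off(): hands the job in; it is judged then, once.
The state is a dict: "time": time; "joint_pos": joint angles; "qvel": joint speeds; "joint_efforts": joint torques, N m; "tool_pos": TCP position; "ee_rot": TCP orientation; "contact_force": force on the tool from outside, world axes, zero at the start; "ft_torque": the same for the moment, N m; "width": finger opening in m; "finger_force": force on a finger pad.
Only numpy, scipy, OpenCV 4.12 (cv2) and the standard library are available. Lean on these libraries where they do the work, as an engineer would, in place of code of your own. Each camera call takes 0.05 s, during which the arm holds its last target. There are 200 camera calls.

TASK

Draw the small black inspection torch out of its grey charging cradle, lean it to about 50 degrees from upright, lens end lowest, and hold it in the air so that it points at the middle of the watch movement that sits on one of the two metal rings, with the lens about 8 cm from it. Finish while still holding the torch there, motionless and in the gripper only. Do not shift the movement, the rings, the oil pot, the loupe or the tweezers, and touch none of them with the torch.

Things in the scene. Friction and masses are not known exactly. Their poses are not given: they have to be found in the camera images.
- torch: Loose pen-shaped inspection torch, black ribbed round barrel 16 mm across, aluminium head 20 mm across over the first 30 mm, orange tail switch; 140 mm long, about 60 g. It starts standing upright in the cradle, lens down. Origin: centre of the lens face; its z axis runs along the torch from lens to tail (up at the start), so it shines along -z. Barrel can be gripped from 45 to 130 mm along z.
- spot (a point): Point on the torch's beam axis 80 mm in front of its lens (at z = -80 mm in the torch's frame); it belongs on the middle of the movement.
- cradle: Fixed charging cradle: grey round cup 64 mm across and 52 mm high on a black foot 84 mm across, with a round upright pocket 24 mm across and 40 mm deep in its middle (pocket floor 12 mm above the bench). Origin: centre of its underside, z up. The torch's lens face stands on the pocket floor, so 100 mm of torch shows above the cup. Nothing latches it.
- cradle_mouth (a point): Centre of the mouth of the cradle's pocket, 52 mm above the bench.
- movement: Loose watch movement, black and brass disc 37 mm across and 6 mm high, lying flat on one of the two rings. Origin: centre of its underside, about 4 mm above the bench; z up.
- movement_mid (a point): Middle of the movement's upper face (6 mm above its origin), about 10 mm above the bench.
- ring_a: Loose shallow round metal holder ring 50 mm across, 7 mm high, that carries the movement. Origin: centre of its underside.
- ring_b: Another such ring, 50 mm across and 7 mm high, empty. Origin: centre of its underside.
- oil_pot: Bystander: small black oil pot with a red lid, 28 mm across, 20 mm high. Origin: centre of its underside.
- loupe: Bystander: black eye loupe, 36 mm across, 30 mm high. Origin: centre of its underside.
- tweezers: Bystander: pair of steel tweezers 128 mm long, 11 mm wide, 10 mm high, lying along its y axis. Origin: about its middle, at its underside.
Things that resemble listed ones, but are neither listed nor needed, are in the scene too. What is shaped like the ring_a but turquoise is not meant. Several things have the shape of the torch; the one meant has the colours described above.

How it is judged:
On the way:
1. the torch is drawn clear of the cradle: its lens is more than 10 mm above the cradle's mouth and the two do not touch (z of torch in the frame of cradle above 0.062 m and contact force between torch and cradle below 0.05 N), for 0.2 s.
At the end, for the whole second after the job is handed in: Torch still, held by the fingers alone, lens down, 35 to 65 degrees from upright, lens 25 mm or more above the movement's underside; the point 80 mm before the lens within 25 mm of the middle of the movement's face. Movement and rings within 12 mm, bystanders within 20 mm of their starts (distance between spot and movement_mid below 0.025 m and angle between torch's own z axis and vertical between 0.61 and 1.135 rad and z of torch in the frame of movement above 0.025 m and contact force between torch and the fingers above 0.5 N and linear speed of torch below 0.03 m/s and angular speed of torch below 0.2 rad/s and contact force between torch and cradle below 0.05 N and contact force between torch and ring_a below 0.05 N and contact force between torch and ring_b below 0.05 N and contact force between torch and movement below 0.05 N and contact force between torch and oil_pot below 0.05 N and contact force between torch and loupe below 0.05 N and contact force between torch and tweezers below 0.05 N and distance of each of ring_a, ring_b, movement from where it was at the start of the episode below 0.012 m and distance of each of oil_pot, loupe, tweezers from where it was at the start of the episode below 0.02 m); the arm keeps its last pose, push and grip.
It fails at once if the torch, fingers or arm knock the movement or a ring (moved more than 12 mm) (distance of any of ring_a, ring_b, movement from where it was at the start of the episode above 0.012 m).
It fails at once if the oil pot, loupe or tweezers are moved more than 20 mm (distance of any of oil_pot, loupe, tweezers from where it was at the start of the episode above 0.02 m).
It fails at once if the torch touches the movement, a ring, the oil pot, the loupe or the tweezers (contact force between torch and ring_a above 0.3 N or contact force between torch and ring_b above 0.3 N or contact force between torch and movement above 0.3 N or contact force between torch and oil_pot above 0.3 N or contact force between torch and loupe above 0.3 N or contact force between torch and tweezers above 0.3 N).
It also fails if it takes over 35 s, if anything falls off the work surface, if the arm or the gripper's body presses on something with over 40 N, if the wrist force passes 120 N, or if a joint passes its speed limit or range.

## Working session

There is one attempt and no reset: what is moved stays moved. The work goes in short steps, Python scripts to look and compute and a tool call to move; the robot and the scene stay as the last step left them, time stands still between calls to the robot, and variables do not carry over. Pictures are saved under pics/ and viewed, at most 10 in all, crops included, and the job is handed in when it is done.

Besides the shell and the picture viewer there is one more tool, called after "Call:" as name([rows], argument=value, ...), one row to a line, values as JSON. arm_command: Moves the arm, as the interface text tells. Its arguments: {"type":"object","properties":{"commands":{"type":"array"},"newtons":{"type":"number"}},"required":["commands"]}

```bash
mkdir -p pics
cat > h.py <<'E'
from rig import r
import numpy as np, cv2
def shot(n,f):
    d=r.get_image(n); np.savez('pics/'+f+'.npz',**d)
    cv2.imwrite('pics/'+f+'.png',d['image'][:,:,::-1]); return d
def ld(f): return np.load('pics/'+f+'.npz')
def pt(d,u,v,z=None):
    z=d['z_map'][v,u] if z is None else z
    c=np.array([(u-d['cx'])/d['fx']*z,(v-d['cy'])/d['fy']*z,z]); return d['R'].T@(c-d['t'])
def cloud(d):
    v,u=np.mgrid[0:480,0:640]; z=d['z_map']
    c=np.stack([(u-d['cx'])/d['fx']*z,(v-d['cy'])/d['fy']*z,z],-1); return (c-d['t'])@d['R']
E
python3 - <<'E'
from h import *
a=shot('top','t0');b=shot('side','s0')
for d in(a,b): print(d['fx'],d['R'].round(3).tolist(),(-d['R'].T@d['t']).round(3))
s=r.get_state();print(s['tool_pos'],s['ee_rot'],r.finger_overhang,s['width'])
E
```

```text
539.6087233402869 [[0.01, -1.0, -0.011], [-0.995, -0.009, -0.096], [0.096, 0.012, -0.995]] [ 0.506 -0.042  1.126]
469.0525919703181 [[-0.996, 0.085, -0.013], [0.062, 0.609, -0.79], [-0.059, -0.788, -0.612]] [0.646 0.807 0.678]
[0.18633876 0.51728378 0.30338902] [-3.14032358e+00 -2.58122134e-04  2.79576578e+00] 0.0726 0.08551018651634838
```

View pics/t0.png

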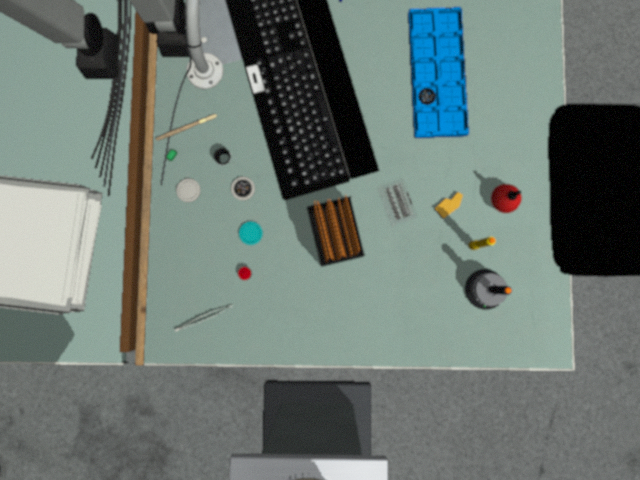

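View pics/s0.png

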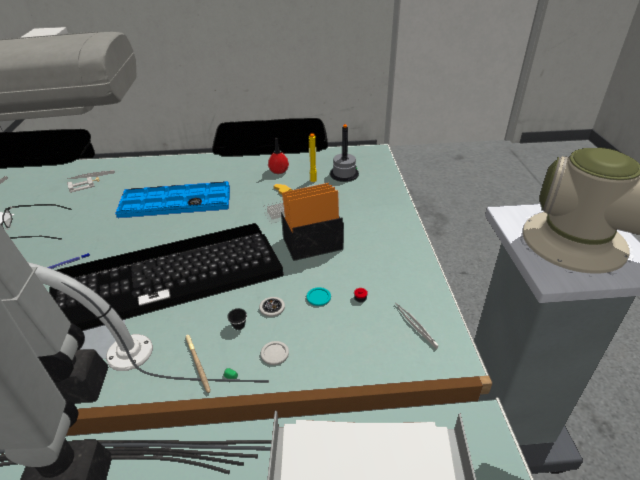

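Run:
```python
from h import *
d=ld('t0');P=cloud(d)
for n,u,v in [('move',242,188),('ringb',188,190),('teal',250,232),('pot',245,273),('loupe',222,155),('twz',203,318),('tail',508,290),('cup',478,290),('yellow tail',490,241),('box',336,230),('ball',507,196),('yel',449,205),('wood',140,220),('lamp base',205,70),('kbd',300,190),('lampneck',195,30)]: print(n,P[v,u].round(3))
# refine torch by fit: cup points z .045-.055
m=(P[...,2]>.046)&(P[...,2]<.058)&(np.hypot(*(P[...,:2]-P[290,478,:2]).transpose(2,0,1))<.07)
q=P[m][:,:2].astype(np.float32);print('cup',len(q),cv2.minEnclosingCircle(q))
m=(P[...,2]>.06)&(np.hypot(*(P[...,:2]-P[290,490,:2]).transpose(2,0,1))<.06)
q=P[m];print('torch',len(q),[q[(q[:,2]>a)&(q[:,2]<a+.03)].mean(0).round(4).tolist() for a in(.06,.09,.12,.14) if ((q[:,2]>a)&(q[:,2]<a+.03)).any()])
# movement ring
m=(P[...,2]>.004)&(P[...,2]<.014)&(np.hypot(*(P[...,:2]-P[188,242,:2]).transpose(2,0,1))<.035)
q=P[m][:,:2].astype(np.float32);print('ring',len(q),cv2.minEnclosingCircle(q),q.mean(0))
# side-view
s=ld('s0');S=cloud(s)
for n,u,v in [('tail',346,128),('mid',345,145),('move',272,307),('cuptop',340,158)]: print(n,S[v,u].round(3))
m=(S[...,2]>.06)&(S[...,2]<.17)&(np.hypot(*(S[...,:2]-S[145,345,:2]).transpose(2,0,1))<.03)
print(S[m].mean(0),m.sum())
# tall things in workspace
m=(P[...,2]>.03)&(P[...,0]>.1)&(P[...,0]<.9)&(abs(P[...,1])<.5)
lab,_,st,ce=cv2.connectedComponentsWithStats(m.astype(np.uint8))[0:4]
l=cv2.connectedComponentsWithStats(m.astype(np.uint8))[1]
for i in range(1,lab):
    if st[i,4]>25: q=P[l==i];print(i,st[i].tolist(),q.min(0).round(2),q.max(0).round(2))
```

```text
move [0.698 0.146 0.013]
ringb [0.694 0.262 0.003]
teal [0.606 0.128 0.005]
pot [0.521 0.135 0.017]
loupe [0.77  0.192 0.003]
twz [0.427 0.222 0.   ]
tail [ 0.493 -0.358  0.155]
cup [ 0.491 -0.331  0.055]
yellow tail [ 0.582 -0.332  0.139]
box [ 0.612 -0.052  0.005]
ball [ 0.678 -0.391  0.058]
yel [ 0.666 -0.287  0.008]
wood [ 0.631  0.364 -0.006]
lamp base [0.946 0.227 0.03 ]
kbd [0.693 0.024 0.023]
lampneck [0.979 0.221 0.144]
cup 642 ((0.4945400357246399, -0.3576182425022125), 0.03229152038693428)
torch 179 [[0.4947, -0.3522, 0.076], [0.4944, -0.3524, 0.1049], [0.4945, -0.3543, 0.1387], [0.4941, -0.3564, 0.1484]]
ring 391 ((0.6986444592475891, 0.14279736578464508), 0.03187324479222298) [0.7001785 0.1470647]
tail [ 0.492 -0.352  0.145]
mid [ 0.493 -0.353  0.094]
move [0.699 0.153 0.007]
cuptop [ 0.505 -0.364  0.049]
[ 0.49513672 -0.35390312  0.10784684] 184
249 [119, 91, 22, 261, 2063] [ 0.36 -0.04  0.03] [0.9  0.38 1.13]
252 [278, 91, 11, 16, 96] [ 0.51 -0.04  0.03] [0.9  0.07 1.13]
253 [291, 91, 15, 17, 75] [ 0.51 -0.04  0.03] [0.9  0.04 1.13]
256 [288, 92, 8, 7, 38] [0.89 0.04 0
[... 828 characters left out ...]
, 156, 8, 8, 43] [ 0.51 -0.04  0.03] [0.76 0.06 1.13]
575 [300, 160, 17, 16, 93] [ 0.51 -0.04  0.03] [0.75 0.02 1.13]
601 [288, 165, 6, 9, 41] [ 0.51 -0.04  0.03] [0.74 0.05 1.13]
618 [311, 169, 16, 13, 95] [ 0.51 -0.04  0.03] [0.74 0.   1.13]
656 [303, 176, 9, 9, 50] [ 0.51 -0.04  0.03] [0.72 0.02 1.13]
664 [291, 178, 7, 8, 46] [0.7  0.03 0.03] [0.72 0.04 0.04]
670 [43, 181, 55, 133, 3444] [ 0.44 -0.04  0.03] [0.69 0.5  1.13]
688 [492, 184, 29, 28, 634] [ 0.51 -0.42  0.03] [ 0.71 -0.04  1.13]
724 [306, 194, 59, 72, 1707] [ 0.51 -0.11  0.03] [0.67 0.01 1.13]
833 [471, 236, 24, 13, 200] [ 0.51 -0.34  0.03] [ 0.59 -0.04  1.13]
931 [472, 273, 39, 33, 928] [ 0.46 -0.39  0.03] [ 0.53 -0.04  1.13]
```

Call:
arm_command([
  [-1,15,-44,0,0.017],
  [-1,15,-44,0,0.017],
  [-1,15,-44,0,0.017],
  [-1,15,-44,0,0.017],
  [-1,15,-44,0,0.017],
  [-1,15,-44,0,0.017],
  [-1,15,-44,0,0.017],
  [-1,15,-44,0,0.017],
  [-1,15,-44,0,0.017],
  [-1,15,-44,0,0.017],
], newtons=40)

```text
time: 1.1
tool_pos: [0.3364, 0.0756, 0.304]
ee_rot: [3.141, 0.0, 2.967]
contact_force: [1.3, -0.0, -0.5]
width: 0.0855
finger_force: 0.0
```

Call:
arm_command([
  [-1,16,-44,0,0.017],
  [-1,16,-44,0,0.017],
  [-1,16,-44,0,0.017],
  [-1,16,-44,0,0.017],
  [-1,16,-44,0,0.017],
  [-1,16,-44,0,0.017],
  [-1,16,-44,0,0.017],
  [-1,16,-44,0,0.017],
  [-1,16,-42,0,0.017],
  [-1,0,0,0,0],
])

```text
time: 2.1
tool_pos: [0.481, -0.3209, 0.3021]
ee_rot: [3.141, -0.001, 3.116]
contact_force: [-0.2, 0.4, -0.2]
width: 0.0854
finger_force: 0.0
```

Call:
arm_command([
  [-1,13,-35,0,0.025],
  [-1,0,0,0,0],
])

```text
time: 2.3
tool_pos: [0.4937, -0.3539, 0.3027]
ee_rot: [3.141, -0.001, -3.141]
contact_force: [-1.4, 0.9, -0.1]
width: 0.0857
finger_force: 0.0
```

Run:
```python
from h import *
d=shot('wrist','w1');P=cloud(d);print(r.get_state()['tool_pos'],r.get_state()['ee_rot'])
print(d['R'].round(3).tolist(),(-d['R'].T@d['t']).round(3))
for a,b in((.045,.058),(.09,.13),(.13,.147),(.147,.16)):
    m=(P[...,2]>a)&(P[...,2]<b)&(np.hypot(P[...,0]-.494,P[...,1]+.356)<.045)&(d['z_map']>.05)
    q=P[m]
    if len(q)>5: print(a,len(q),q.mean(0).round(4),cv2.minEnclosingCircle(q[:,:2].astype(np.float32)))
s=ld('s0');S=cloud(s)
for cx,cy in((.582,-.332),(.612,-.04)):
    m=(np.hypot(S[...,0]-cx,S[...,1]-cy)<.06)&(S[...,2]<.3); print(np.percentile(S[m][:,2],99.5))
```

```text
[ 0.4934058  -0.35226361  0.30291153] [ 3.14050912e+00 -9.93058926e-04 -3.14055603e+00]
[[-0.0, 1.0, 0.001], [0.962, 0.0, 0.275], [0.275, 0.001, -0.962]] [ 0.424 -0.354  0.372]
0.045 3552 [ 0.489  -0.3588  0.0513] ((0.49414655566215515, -0.3592457175254822), 0.031924523413181305)
0.09 333 [ 0.4881 -0.3586  0.1114] ((0.4936217665672302, -0.35911744832992554), 0.008345745503902435)
0.13 409 [ 0.4906 -0.3589  0.1422] ((0.4935949444770813, -0.3594720661640167), 0.008383050560951233)
0.147 286 [ 0.4934 -0.3592  0.1509] ((0.4940541684627533, -0.3582911789417267), 0.0065019261091947556)
0.13816210797414605
0.1487909641369722
```

View pics/w1.png

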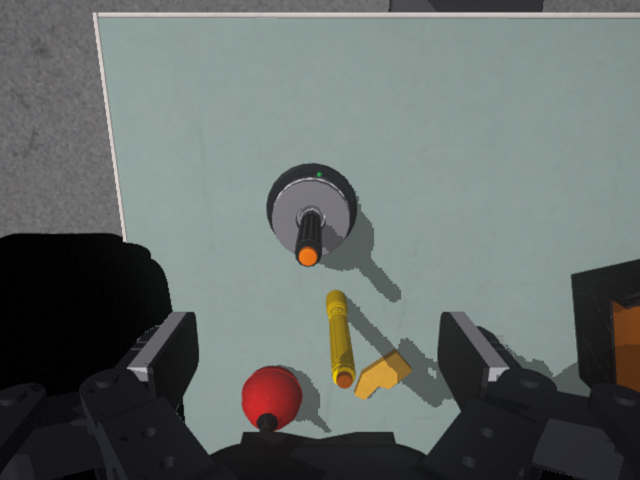

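Call:
arm_command([
  [-1,1,-6,-20,0],
  [-1,0,0,-30,0],
  [-1,0,0,-30,0],
  [-1,0,0,-30,0],
  [-1,0,0,-27,0],
  [-1,0,0,0,0],
  [0.3,0,0,0,0],
  [1,0,0,0,0],
  [1,0,0,0,0],
  [1,0,0,0,0],
], newtons=40)

```text
time: 3.35
tool_pos: [0.4946, -0.3576, 0.168]
ee_rot: [-3.14, 0.001, -3.139]
contact_force: [0.7, 0.4, 0.6]
width: 0.0284
finger_force: 0.0
```

Call:
arm_command([
  [1,0,0,0,0],
  [1,0,0,0,0],
  [1,0,0,0,0],
])

```text
time: 3.65
tool_pos: [0.4946, -0.358, 0.1675]
ee_rot: [-3.14, 0.001, -3.139]
contact_force: [-0.8, -0.7, 4.2]
width: 0.0151
finger_force: 39.0
```

Call:
arm_command([
  [1,0,0,10,0],
  [1,0,0,15,0],
  [1,0,0,20,0],
  [1,0,0,20,0],
  [1,0,0,12,0],
  [1,0,0,0,0],
  [1,0,0,0,0],
  [1,0,0,0,0],
])

```text
time: 4.45
tool_pos: [0.4942, -0.3573, 0.2428]
ee_rot: [3.14, -0.002, -3.139]
contact_force: [0.2, 0.2, -0.4]
width: 0.0148
finger_force: 39.2
```

Call:
arm_command([
  [1,16,0,0,0],
  [1,16,0,0,0],
  [1,17,0,0,0],
  [1,0,0,0,0],
  [1,0,0,-20,0],
  [1,0,0,-20,0],
  [1,0,0,-17,0],
  [1,0,0,0,0],
], newtons=25)

```text
time: 5.25
tool_pos: [0.5421, -0.357, 0.184]
ee_rot: [3.137, -0.004, -3.14]
contact_force: [-0.5, 0.5, -1.8]
width: 0.015
finger_force: 39.2
```

Run:
```python
from h import *
d=shot('side','s1');print(r.get_state()['tool_pos'])
c=d['image'][90:230,260:440];cv2.imwrite('pics/s1c.png',cv2.resize(c[:,:,::-1],None,fx=4,fy=4))
```

```text
[ 0.54261154 -0.35741214  0.18583953]
```

View pics/s1c.png

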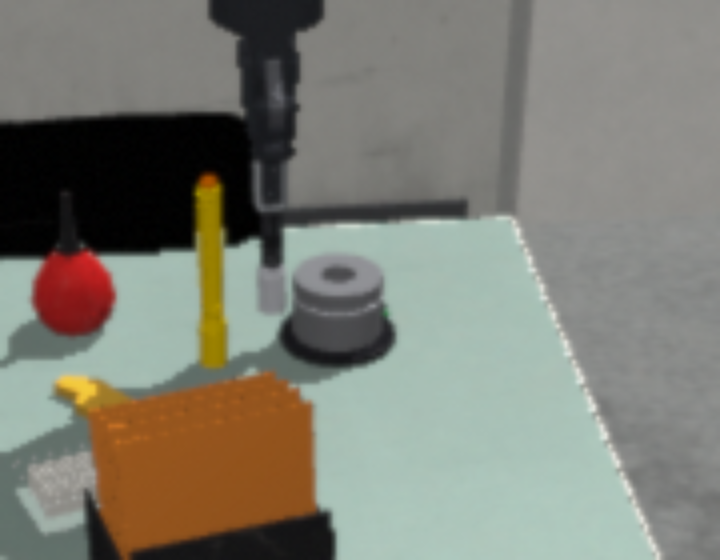

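Call:
arm_command([
  [1,-7,0,0,0],
  [1,-7,0,0,0],
  [1,-7,0,0,0],
  [1,-7,0,-1,0],
  [1,-7,0,-1,0],
  [1,-7,0,-2,0],
  [1,-6,0,-2,0],
  [1,0,0,0,0],
])

```text
time: 6.1
tool_pos: [0.4948, -0.3578, 0.1816]
ee_rot: [-3.141, 0.001, -3.14]
contact_force: [2.5, 0.3, 4.8]
width: 0.0149
finger_force: 41.0
```

Call:
arm_command([
  [1,-7,0,-3,0],
  [1,-6,0,-4,0],
  [1,-6,0,-4,0],
  [1,-5,0,-5,0],
  [1,-5,0,-5,0],
  [1,0,0,0,0],
])

```text
time: 6.7
tool_pos: [0.4657, -0.3576, 0.1596]
ee_rot: [3.141, -0.001, -3.14]
contact_force: [1.5, -0.6, 3.4]
width: 0.0151
finger_force: 40.3
```

Run:
```python
from h import *
d=shot('side','s2');print(r.get_state()['tool_pos'],r.get_state()['contact_force'],r.get_state()['width'])
c=d['image'][90:230,260:440];cv2.imwrite('pics/s2c.png',cv2.resize(c[:,:,::-1],None,fx=4,fy=4))
```

```text
[ 0.46598585 -0.35755962  0.15980974] [1.47090109 0.07042481 3.61352233] 0.014698120347014227
```

View pics/s2c.png

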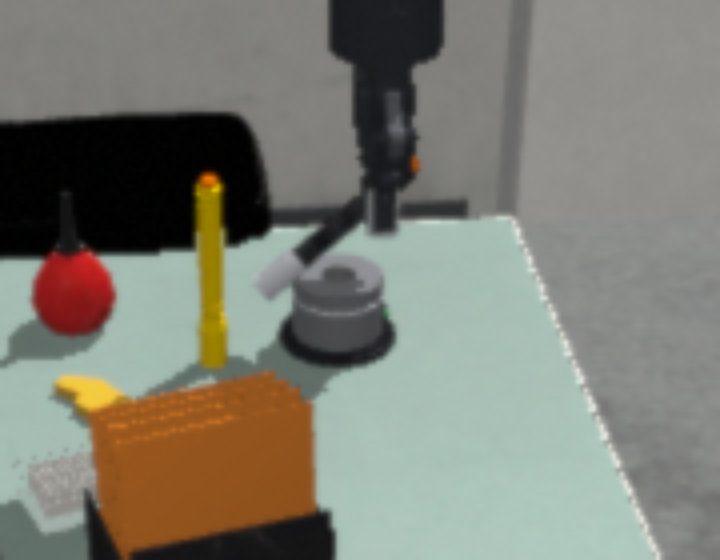

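Call:
arm_command([
  [1,0,0,10,0],
  [1,0,0,15,0],
  [1,0,0,20,0],
  [1,0,0,25,0],
  [1,0,0,25,0],
  [1,0,0,25,0],
  [1,0,0,15,0],
  [1,0,0,5,0],
  [1,0,0,0,0],
], newtons=40)

```text
time: 7.65
tool_pos: [0.4662, -0.3574, 0.3002]
ee_rot: [-3.141, -0.001, -3.139]
contact_force: [0.6, 0.7, -0.7]
width: 0.0148
finger_force: 40.2
```

Call:
arm_command([
  [1,2,12,0,0],
  [1,5,24,0,0],
  [1,6,32,0,0],
  [1,6,36,0,0],
  [1,6,36,0,0],
  [1,6,36,0,0],
  [1,6,36,0,0],
  [1,6,36,0,0],
  [1,6,36,0,0],
  [1,6,36,0,0],
])

```text
time: 8.65
tool_pos: [0.5208, -0.0353, 0.2989]
ee_rot: [3.141, -0.002, -3.139]
contact_force: [0.3, 0.5, -1.2]
width: 0.0149
finger_force: 40.2
```

Call:
arm_command([
  [1,6,36,0,0],
  [1,6,36,0,0],
  [1,6,36,0,0],
  [1,6,32,0,0],
  [1,5,24,0,0],
  [1,3,16,0,0],
  [1,0,6,0,0],
  [1,0,0,0,0],
  [1,0,0,0,0],
])

```text
time: 9.55
tool_pos: [0.5533, 0.1477, 0.2998]
ee_rot: [-3.141, -0.0, -3.14]
contact_force: [-0.4, -0.0, -0.4]
width: 0.0152
finger_force: 40.2
```

Run:
```python
from h import *
print(r.get_state()['tool_pos'],r.get_state()['ee_rot'])
d=shot('side','s3');w=shot('wrist','w3')
cv2.imwrite('pics/c3.png',np.hstack([d['image'][100:420,160:480],cv2.resize(w['image'],(427,320))])[:,:,::-1])
```

```text
[0.55325656 0.14766026 0.29978015] [-3.14127720e+00 -4.83819895e-04 -3.14017926e+00]
```

View pics/c3.png

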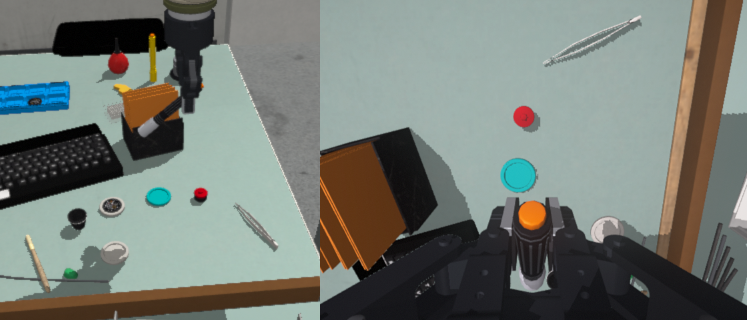

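Run:
```python
from h import *
d=ld('s3');P=cloud(d)
T=np.array([.5533,.1477,.2998]);
m=(abs(P[...,1]-.15)<.02)&(P[...,0]>T[0]+.022)&(P[...,0]<T[0]+.13)&(P[...,2]>.13)&(P[...,2]<T[2]-.05)&(d['z_map']>.05)
q=P[m];print(len(q),q.min(0),q.max(0))
c=q.mean(0);u,s,vt=np.linalg.svd(q-c);a=vt[0]*np.sign(vt[0][2]);print('axis',a,'tilt',np.degrees(np.arccos(a[2])),'sv',s/len(q)**.5)
t=(q-c)@a; print('ends',c+a*t.min(),c+a*t.max(),np.percentile(t,[1,99]))
# barrel-only direction
for lo in np.arange(t.min(),t.max(),.012):
    k=(t>=lo)&(t<lo+.012);print((q[k].mean(0)).round(4),k.sum())
# silhouettes in image
v,uu=np.where(m);print('px',uu.min(),uu.max(),v.min(),v.max())
s0=ld('s0');t0=ld('t0')
for n,D in(('side',s0),('top',t0)):
    # ring+movement outline: not-green-mat pixels; project mid of dark disc
    Q=cloud(D);near=np.hypot(Q[...,0]-.699,Q[...,1]-.148)<.032
    mm=near&(D['image'].astype(int).max(2)<95)
    vv,u2=np.where(mm);(cx,cy),rad=cv2.minEnclosingCircle(np.c_[u2,vv].astype(np.float32))
    cx2,cy2=u2.mean(),vv.mean()
    for X in((cx,cy),(cx2,cy2)):
        ray=D['R'].T@np.array([(X[0]-D['cx'])/D['fx'],(X[1]-D['cy'])/D['fy'],1]);o=-D['R'].T@D['t'];print(n,len(vv),X,rad,o+ray*(.010-o[2])/ray[2])
```

```text
456 [0.57539565 0.14015203 0.17804292] [0.63950966 0.15928746 0.2452927 ]
axis [-0.74862499 -0.03773866  0.66191874] tilt 48.55362813626344 sv [0.0236292  0.00509457 0.00249267]
ends [0.63731156 0.15466054 0.18398372] [0.57289987 0.15141351 0.24093521] [-0.03818322  0.04331841]
[0.6326 0.1544 0.1885] 65
[0.6239 0.1541 0.1961] 74
[0.6149 0.1535 0.2041] 77
[0.6054 0.1527 0.2113] 61
[0.5964 0.1525 0.2191] 60
[0.5876 0.1524 0.2272] 64
[0.5802 0.1521 0.2357] 51
[0.5765 0.1474 0.2436] 4
px 298 335 200 236
side 177 (271.5, 305.0) 9.013978004455566 [0.69960422 0.15019976 0.01      ]
side 177 (np.float64(271.75141242937855), np.float64(305.29378531073445)) 9.013978004455566 [0.6991099  0.15104918 0.01      ]
top 214 (242.23077392578125, 187.92308044433594) 8.301025390625 [0.69846789 0.14588528 0.01      ]
top 214 (np.float64(242.22429906542055), np.float64(187.97663551401868)) 8.301025390625 [0.69835409 0.14589603 0.01      ]
```

Call:
arm_command([
  [1,3,-1,-10,0],
  [1,3,0,-20,0],
  [1,0,0,-20,0],
  [1,0,0,-20,0],
  [1,0,0,-20,0],
  [1,0,0,-15,0],
  [1,0,0,-9,0],
  [1,0,0,-4,0],
  [1,0,0,0,0],
  [1,0,0,0,0],
])

```text
time: 10.65
tool_pos: [0.5597, 0.1474, 0.1825]
ee_rot: [3.142, 0.001, -3.139]
contact_force: [0.1, 0.0, 0.1]
width: 0.015
finger_force: 40.2
```

Run:
```python
from h import *
st=r.get_state();print(st['tool_pos'],st['finger_force'])
d=shot('side','s4');P=cloud(d);T=st['tool_pos']
m=(abs(P[...,1]-.15)<.02)&(P[...,0]>T[0]+.022)&(P[...,0]<T[0]+.13)&(P[...,2]>.03)&(P[...,2]<T[2]-.05)&(d['z_map']>.05)
q=P[m];c=q.mean(0);a=np.linalg.svd(q-c)[2][0];a*=np.sign(a[2]);t=(q-c)@a
print(len(q),q.min(0),q.max(0),a,np.degrees(np.arccos(a[2])))
for lo in np.arange(t.min(),t.max(),.012):
    k=(t>=lo)&(t<lo+.012);print((q[k].mean(0)).round(4),k.sum())
cv2.imwrite('pics/c4.png',cv2.resize(d['image'][170:370,200:420,::-1],None,fx=3,fy=3))
```

```text
[0.55970074 0.14736394 0.18252204] 40.159807205200195
383 [0.58193063 0.13971254 0.05960291] [0.6466217  0.15920847 0.12722982] [-0.74893111 -0.02633258  0.66212445] 48.53790239198472
[0.6396 0.1533 0.0716] 56
[0.6308 0.1534 0.0795] 59
[0.6216 0.1527 0.0871] 65
[0.6126 0.1525 0.0948] 50
[0.6034 0.1518 0.1027] 53
[0.5942 0.1522 0.1108] 49
[0.5867 0.1515 0.1188] 46
[0.5828 0.1499 0.1256] 5
```

View pics/c4.png

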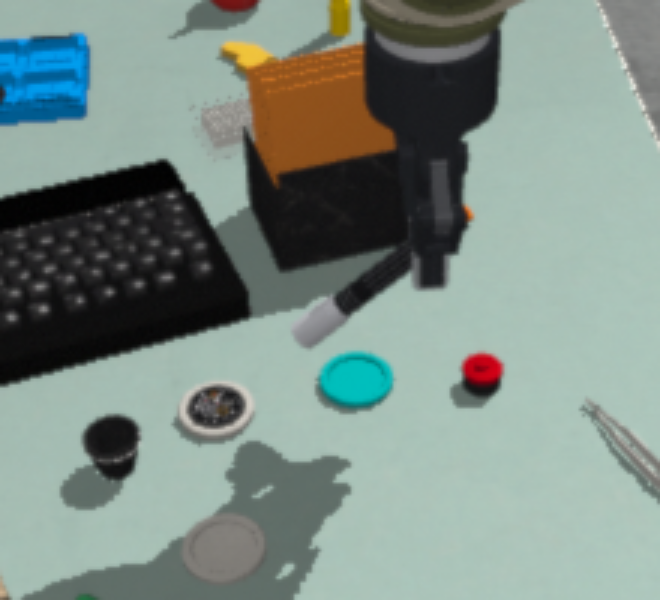

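The picture shows the torch with its head at about (320,320), pointing at the movement at (217,407), clear of everything. The fit gives a tilt of about 49° and the beam point on the movement to within a few mm, so I'm handing in.

```bash
python3 -c "
from rig import r
print(r.sign_off())"
```

```text
the job is handed in; nothing more can be done
None
```

The job is handed in: the gripper holds the torch still in the air, leaning about 49° with the lens lowest and about 8 cm from the movement, its beam point within a few mm of the middle by my camera measurements. Nothing else was seen to move, and the judge's verdict was not shown.

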